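# Trace the crack in a concrete slab and point out its tip

## Robot

A 6-joint arm with a two-finger parallel gripper is mounted at the origin on the work surface. World frame = base frame: x ahead of the robot, y to its left, z up, the work surface at z = 0. Lengths are in mm, angles in rad, forces in N, time in s.
With the tool pointing down it reaches from about 375 to 825 mm from the base axis. Payload 5.5 kg.
Tool frame: the origin (TCP) lies at the very end of the fingers, on their centre line; the grasp point (between the pads) lies 19 mm behind it; z points along the fingers, y is the line along which they close (so a half turn about z gives the same grasp; the last joint's range is limited). The gripper opens to 85 mm and grips with 20 to 120 N. Pads are 22 mm wide; open, the fingers measure 114 mm over their backs; the gripper's body (76 mm by 85 mm) begins 54 mm behind the grasp point. The pads swing forward as they close: fully open they stand 13 mm farther back than shut.
Start: joints at [-1.112, 0.314, -0.047, 1.21, 0, 1.571], TCP at [265.72, -537.948, 231.299] pointing down, gripper open.
Joint ranges: [-2.67, 2.67], [-0.69, 1.73], [-1.03, 1.25], [-2.08, 2.16], [-1.42, 1.45], [-3.14, 3.14]. Speed limits (rad/s): [2.39, 2.39, 3.01, 3.14, 3.14, 3.14].

## Interface

Orientations are given as a rotation vector (axis times angle).
In Python, from cell import bot gives the robot as it stands.
- The arm moves only by the shell command python3 -m jog 'ROWS' [OPENING] [FORCE]. ROWS is JSON, a list of rows, each an object with "xyz": the shift along the tool's x, y, z in units of 250 mm (1.0 is 250 mm), a list of three; "twist": the turn, a rotation vector about the tool's x, y, z in units of 2 rad (1.0 is 2 rad), a list of three. In form: [{"xyz": [tx, ty, tz], "twist": [ax, ay, az]}, ...]. A call has 1 to 10 rows; each row shifts and turns the commanded pose from where the row before left it, along the tool's axes as they then stand; what a row does not reach is not made up. A row lasts 1/12 s, in which the tool goes at most 41.7 mm and 7.16 degrees, less where a joint would pass 70% of its speed; a pose out of reach is approached as far as the arm can. A call with a number of a shift or a turn outside -1 to 1 is refused whole. A call with a gripper value outside its range is refused whole. OPENING is the gripper's target within -1 to 1 (shut at 1, half-way at 0, fully open at -1), set as the call begins (- or left out, the last holds). The fingers move at their own pace and stop on an object; FORCE is the grip in N (left out, the last holds). Time passes only in rows, so rows that do not move let the fingers close. It gives the time, the measured TCP pose, the force, the opening and the grip force at its end, in the units of the state.
- bot.sense(): the state, without advancing time (a new reading comes with each control period).
- bot.snapshot(name): name is "side" or "top"; returns a dict with "frame" (420x560x3 uint8, red, green, blue), "fov_y" (degrees; the focal length in pixels is half the picture's height over the tangent of half this angle, whatever the lens; pixels are square), "cx", "cy" (the principal point, pixels), "k1" (the pictures are not rectified: a ray, as slopes to the right and down, at radius r is drawn at 1 + k1 r^2 times it, then the intrinsics apply), "world_to_cam" (4x4, takes a point from world to camera coordinates). Camera axes: x right, y down, z forward; pixel columns grow to the right and rows downward; lengths in mm; the calibration is good to about 2 mm. A picture is of the moment at which its call begins. There is no depth.
- bot.close_job(): hands the job in; it is judged then, once.
Trained networks look in a picture, given as the dict that the camera call returned (one of the last four; its "shot" number tells which), for a name from the list of things; names that differ only in an ending like _2 or _b are one class to them, and where a whole thing is asked for, a point or a joint stands for the part that bears it (a point fixed in the world has none). Each returns a list of dicts, best first, with "conf" (0 to 1); they miss things now and then, are a little off and sometimes report something else, mostly with a low value. They report only what shows in the picture. A call takes as long as a camera call.
- bot.outline_of(picture, name): "mask" (420x560 bool, what is visible of it) and "point" ([column, row] in pixels, amid what is visible of it).
- bot.landmark_of(picture, name): "point" ([column, row] in pixels: a listed point, or the origin of a listed thing).
The state is a dict: "clock": time; "joint_pos": joint angles; "qvel": joint speeds; "effort": joint torques, N m; "eef_pos": TCP position; "tool_rot": TCP orientation; "contact_force": force on the tool from outside, world axes, zero at the start; "wrist_torque": the same for the moment, N m; "gripper_width": finger opening in mm; "gripper_force": force on a finger pad.
Only numpy, scipy, OpenCV 4.12 (cv2) and the standard library are available. Lean on these libraries where they do the work, as an engineer would, in place of code of your own. Each camera call takes 0.05 s, during which the arm holds its last target. There are 200 camera calls.

## Task

With your fingertips pointing down, just above the slab (within a finger's width) or only lightly touching it, trace the dark crack in the concrete slab from the red dot along all its bends to the tip where it dies out, without straying off it or pressing hard. Finish holding there, still pointing at the tip so that it can be marked. Pick nothing up, and leave the slab and everything lying on and around it where it is.

Things in the scene. Friction and masses are not known exactly. Their poses are not given: they have to be found in the camera images.
- slab: Loose grey concrete paving slab, 280 x 180 x 40 mm, 4.6 kg, lying flat on the bench. Origin at the centre of its underside, z up (top face at 40 mm), x along the 280 mm side, y along the 180 mm side. A dark zigzag crack 4 to 6 mm wide runs over its top face, from the -x edge in through the red dot, on to a tip 37 mm short of the +x edge. The crack is drawn flat, with no step. It is about 295 mm long from dot to tip.
- crack0 (a point): centre of the red paint dot (20 mm across) where the trace starts, on the slab's top face; the next points follow about 32 mm apart and the crack runs within 2 mm of the straight line between neighbours
- crack1 (a point): point 1 of the crack, in order from the red dot, on the slab's top face
- crack2 (a point): point 2 of the crack, in order from the red dot, on the slab's top face
- crack3 (a point): point 3 of the crack, in order from the red dot, on the slab's top face
- crack4 (a point): point 4 of the crack, in order from the red dot, on the slab's top face
- crack5 (a point): point 5 of the crack, in order from the red dot, on the slab's top face
- crack6 (a point): point 6 of the crack, in order from the red dot, on the slab's top face
- crack7 (a point): point 7 of the crack, in order from the red dot, on the slab's top face
- crack8 (a point): point 8 of the crack, in order from the red dot, on the slab's top face
- crack9 (a point): the far tip of the crack, where it dies out inside the slab and the trace ends, on the slab's top face
- weight: Bystander: brass balance weight, 32 mm across, 43 mm high, stands on the slab's top its centre about 55 mm from the crack. Origin under its centre.
- crayon: Bystander: yellow marking crayon, 80 x 12 x 12 mm along its x, lies on the slab's top, 35 mm or more clear of the crack. Origin under its centre.
- tin: Bystander: plain aluminium sample tin, 60 mm across, 62 mm high, on the bench beside the slab. Origin under its centre.
- block: Bystander: white ceramic block, 70 x 45 x 30 mm, on the bench beside the slab. Origin under its centre.
- ring: Bystander: steel soil ring, 74 mm across, 30 mm high, on the bench beside the slab. Origin under its centre.
- spatula: Bystander: spatula, 170 mm long along its x, lying on the bench beside the slab. Origin under its middle.

How it is judged (in metres and radians):
On the way, in this order (a step that is already met when the one before it is completed fails the run):
1. the fingertips are brought down close over the red dot (horizontal distance between the grasp point and crack0 below 0.014 m and z of the grasp point in the frame of crack0 below 0.055 m), for 0.06 s.
2. the fingertips pass point 1 of the crack (horizontal distance between the grasp point and crack1 below 0.014 m and z of the grasp point in the frame of crack1 below 0.055 m), for 0.06 s.
3. the fingertips pass point 2 of the crack (horizontal distance between the grasp point and crack2 below 0.014 m and z of the grasp point in the frame of crack2 below 0.055 m), for 0.06 s.
4. the fingertips pass point 3 of the crack (horizontal distance between the grasp point and crack3 below 0.014 m and z of the grasp point in the frame of crack3 below 0.055 m), for 0.06 s.
5. the fingertips pass point 4 of the crack (horizontal distance between the grasp point and crack4 below 0.014 m and z of the grasp point in the frame of crack4 below 0.055 m), for 0.06 s.
6. the fingertips pass point 5 of the crack (horizontal distance between the grasp point and crack5 below 0.014 m and z of the grasp point in the frame of crack5 below 0.055 m), for 0.06 s.
7. the fingertips pass point 6 of the crack (horizontal distance between the grasp point and crack6 below 0.014 m and z of the grasp point in the frame of crack6 below 0.055 m), for 0.06 s.
8. the fingertips pass point 7 of the crack (horizontal distance between the grasp point and crack7 below 0.014 m and z of the grasp point in the frame of crack7 below 0.055 m), for 0.06 s.
9. the fingertips pass point 8 of the crack (horizontal distance between the grasp point and crack8 below 0.014 m and z of the grasp point in the frame of crack8 below 0.055 m), for 0.06 s.
10. the fingertips reach the tip of the crack (horizontal distance between the grasp point and crack9 below 0.014 m and z of the grasp point in the frame of crack9 below 0.055 m), for 0.3 s.
At the end, for the whole second after the job is handed in: The fingers stay over the tip of the crack: the grasp point (between the finger pads, about 20 mm above the tips) within 14 mm sideways of it and less than 55 mm above the slab, pressing with less than 25 N; the slab has moved less than 10 mm and every bystander less than 15 mm (all of step 10 and distance of each of weight, crayon, tin, block, ring, spatula from where it was at the start of the episode below 0.015 m and distance of slab from where it was at the start of the episode below 0.01 m and contact force between the fingers and slab below 25 N and linear speed of slab below 0.01 m/s); the arm keeps its last pose, push and grip.
It fails at once if the grasp point strays more than 32 mm sideways from every listed crack point while less than 45 mm above the slab's top (z of the grasp point in the frame of slab below 0.085 m and x of the grasp point in the frame of slab between -0.14 and 0.14 m and y of the grasp point in the frame of slab between -0.09 and 0.09 m and horizontal distance between the grasp point and crack0 above 0.032 m and horizontal distance between the grasp point and crack1 above 0.032 m and horizontal distance between the grasp point and crack2 above 0.032 m and horizontal distance between the grasp point and crack3 above 0.032 m and horizontal distance between the grasp point and crack4 above 0.032 m and horizontal distance between the grasp point and crack5 above 0.032 m and horizontal distance between the grasp point and crack6 above 0.032 m and horizontal distance between the grasp point and crack7 above 0.032 m and horizontal distance between the grasp point and crack8 above 0.032 m and horizontal distance between the grasp point and crack9 above 0.032 m).
It fails at once if the fingers press on the slab with more than 30 N (contact force between the fingers and slab above 30 N).
It fails at once if the slab is shifted by more than 10 mm or lifted (distance of slab from where it was at the start of the episode above 0.01 m).
It fails at once if a bystander is moved by more than 15 mm or picked up (distance of any of weight, crayon, tin, block, ring, spatula from where it was at the start of the episode above 0.015 m).
It also fails if it takes over 48 s, if anything falls off the work surface, if the arm or the gripper's body presses on something with over 40 N, if the wrist force passes 120 N, or if a joint passes its speed limit or range.

## Working session

There is one attempt and no reset: what is moved stays moved. The work goes in short steps, Python scripts to look and compute and a shell command to move; the robot and the scene stay as the last step left them, time stands still between calls to the robot, and variables do not carry over. Pictures are saved under pics/ and viewed, at most 10 in all, crops included, and the job is handed in when it is done.

```bash
mkdir -p pics
cat > h.py <<'E'
import numpy as np, cv2
def ray_hit(p,uv,z):
    """pixel -> world point on plane z"""
    h,w=p["frame"].shape[:2]; f=h/2/np.tan(np.radians(p["fov_y"])/2)
    d=(np.array(uv,float)-[p["cx"],p["cy"]])/f; s=d.copy()
    for _ in range(20): s=d/(1+p["k1"]*(s@s))
    T=np.array(p["world_to_cam"]); R,t=T[:3,:3],T[:3,3]
    c=-R.T@t; r=R.T@np.array([s[0],s[1],1]); return c+r*(z-c[2])/r[2]
def save(p,n,crop=None,k=1):
    f=p["frame"]
    if crop: f=f[crop[1]:crop[3],crop[0]:crop[2]]
    cv2.imwrite("pics/"+n,cv2.resize(f[:,:,::-1],None,fx=k,fy=k,interpolation=cv2.INTER_CUBIC))
E
python3 - <<'E'
from cell import bot; from h import *
for n in("top","side"):
    p=bot.snapshot(n); save(p,n+"1.png")
    print(n,p["fov_y"],p["k1"],np.round(ray_hit(p,(280,210),40)))
    for k in range(10):
        l=bot.landmark_of(p,f"crack{k}")
        print(k,[(np.round(a["point"]),round(a["conf"],2),np.round(ray_hit(p,a["point"],40)[:2])) for a in l[:2]])
    for k in "slab weight crayon tin block ring spatula".split():
        l=bot.landmark_of(p,k)
        print(k,[(np.round(a["point"]),round(a["conf"],2),np.round(ray_hit(p,a["point"],40 if k in("weight","crayon") else 0)[:2])) for a in l[:1]])
s=bot.sense();print(s["clock"],s["eef_pos"],s["tool_rot"],s["gripper_width"])
E
```

```text
top 50.431447432247595 -0.011328025307171108 [564.  23.  40.]
0 [(array([378., 210.]), 0.95, array([ 554., -155.])), (array([336., 186.]), 0.85, array([604., -83.]))]
1 [(array([378., 210.]), 0.95, array([ 554., -155.])), (array([336., 186.]), 0.85, array([604., -83.]))]
2 [(array([378., 210.]), 0.95, array([ 554., -155.])), (array([336., 186.]), 0.85, array([604., -83.]))]
3 [(array([378., 210.]), 0.95, array([ 554., -155.])), (array([336., 186.]), 0.85, array([604., -83.]))]
4 [(array([378., 210.]), 0.95, array([ 554., -155.])), (array([336., 186.]), 0.85, array([604., -83.]))]
5 [(array([378., 210.]), 0.95, array([ 554., -155.])), (array([336., 186.]), 0.85, array([604., -83.]))]
6 [(array([378., 210.]), 0.95, array([ 554., -155.])), (array([336., 186.]), 0.85, array([604., -83.]))]
7 [(array([378., 210.]), 0.95, array([ 554., -155.])), (array([336., 186.]), 0.85, array([604., -83.]))]
8 [(array([378., 210.]), 0.95, array([ 554., -155.])), (array([336., 186.]), 0.85, array([604., -83.]))]
9 [(array([378., 210.]), 0.95, array([ 554., -155.])), (array([336., 186.]), 0.85, array([604
[... 1345 characters left out ...]
rray([581., -63.])), (array([317., 165.]), 0.9, array([ 546., -220.]))]
9 [(array([290., 195.]), 0.96, array([581., -63.])), (array([317., 165.]), 0.9, array([ 546., -220.]))]
slab [(array([300., 202.]), 0.95, array([ 570., -118.]))]
weight [(array([322., 186.]), 0.63, array([ 525., -112.]))]
crayon [(array([274., 163.]), 0.66, array([ 641., -217.]))]
tin [(array([378., 215.]), 0.75, array([413., -83.]))]
block [(array([225., 219.]), 0.78, array([701., -26.]))]
ring [(array([375., 185.]), 0.61, array([ 418., -220.]))]
spatula [(array([234., 186.]), 0.86, array([ 721., -172.]))]
1.8 [ 265.71272095 -537.94926102  231.32217799] [ 3.05927446e+00  7.14376768e-01 -3.92498288e-05] 85.28587585621428
```

Run:
```python
from cell import bot; from h import *
p=bot.snapshot("top"); save(p,"topc.png",(280,130,440,250),5)
p=bot.snapshot("side"); save(p,"sidec.png",(220,130,380,250),5)
```

```text
(no output)
```

View pics/topc.png

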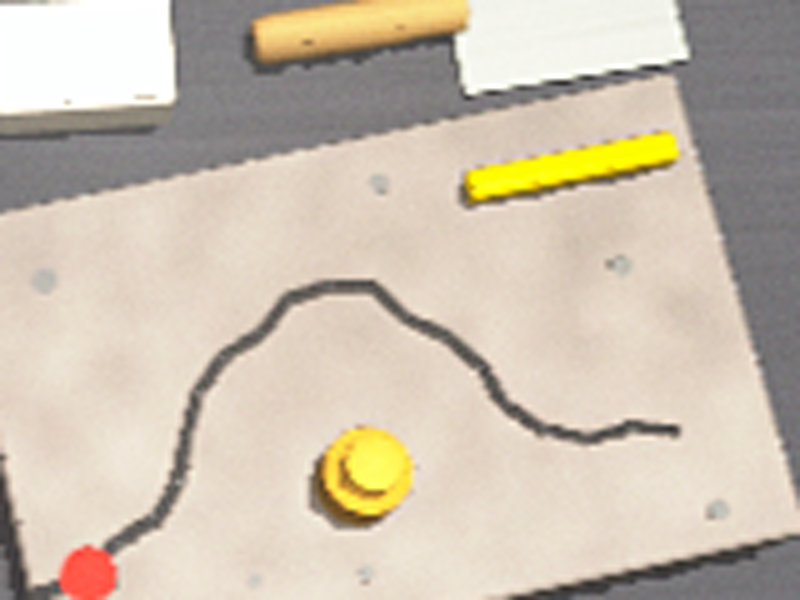

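View pics/sidec.png

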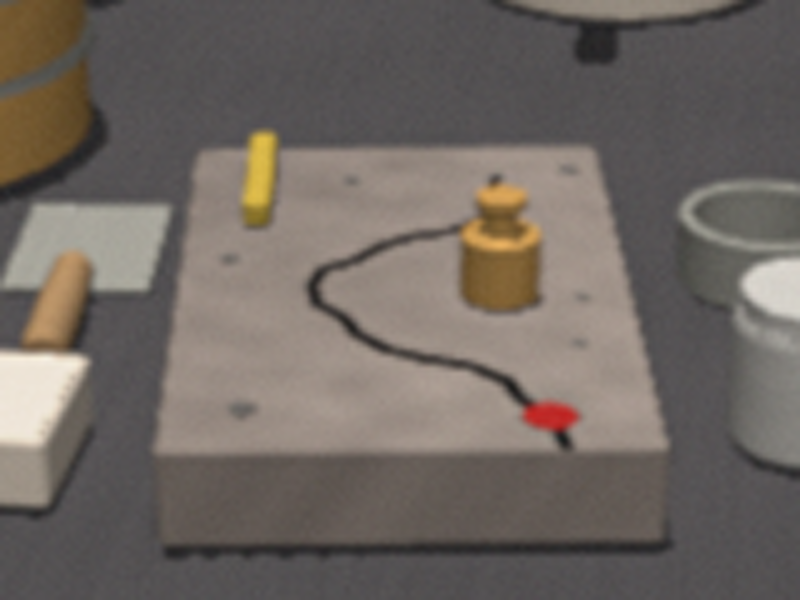

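```bash
cat > path.py <<'E'
from h import *
U=np.array([(88,573),(115,545),(158,518),(178,482),(186,440),(194,395),(222,355),(262,328),(290,298),(325,287),(372,287),(408,320),(445,338),(485,370),(505,403),(542,431),(588,438),(632,426),(678,430)],float)
def path(p,U=U,o=(280,130)):
    P=np.array([ray_hit(p,(u+.5)/5-.5+np.array(o),40)[:2] for u in U])
    s=np.r_[0,np.cumsum(np.linalg.norm(np.diff(P,axis=0),axis=1))]
    t=np.linspace(0,s[-1],28)
    return P,s[-1],np.c_[np.interp(t,s,P[:,0]),np.interp(t,s,P[:,1])]
E
python3 - <<'E'
from cell import bot; from path import *; from scipy.spatial.transform import Rotation as R
p=bot.snapshot("top"); P,L,W=path(p); print(L,np.round(W[::3]))
np.save("W.npy",W)
q=bot.snapshot("side")
print("side dot",ray_hit(q,(220+550.5/5-.5,130+415.5/5-.5),40), "bend",ray_hit(q,(220+312/5,130+288/5),40), W[:,0].max())
S=np.array([(0,212),(680,72),(800,535)],float) # slab top edges
C=np.array([ray_hit(p,(u+.5)/5-.5+[280,130],40)[:2] for u in S]);print(C,np.linalg.norm(C[2]-C[1]))
s=bot.sense(); M=R.from_rotvec(s["tool_rot"]).as_matrix()
d=np.r_[W[0],150]-s["eef_pos"]; print("to dot, units",M.T@d/250, np.linalg.norm(d[:2]))
print(np.round((np.diff(np.c_[W,0*W[:,:1]],axis=0)@M)/250,3).tolist())
E
```

```text
295.81421045879614 [[ 499.   -5.]
 [ 518.  -31.]
 [ 548.  -44.]
 [ 577.  -58.]
 [ 597.  -84.]
 [ 599. -116.]
 [ 578. -141.]
 [ 553. -161.]
 [ 539. -190.]
 [ 540. -222.]]
side dot [500.73902472  -5.35166664  40.        ] bend [601.30230829 -95.69421703  40.        ] 600.2325556092177
[[ 635.66305864   20.05474441]
 [ 677.02596897 -238.58724147]
 [ 499.7047366  -261.73922216]] 178.82626669986172
to dot, units [ 1.7824708  -1.49829664  0.32509139] 582.1345058611527
[[0.013, 0.042, -0.0], [0.005, 0.043, -0.0], [0.003, 0.044, -0.0], [0.023, 0.037, -0.0], [0.03, 0.032, -0.0], [0.033, 0.029, -0.0], [0.034, 0.028, -0.0], [0.024, 0.036, -0.0], [0.019, 0.039, -0.0], [0.004, 0.044, -0.0], [0.007, 0.043, -0.0], [0.013, 0.042, -0.0], [-0.007, 0.043, -0.0], [-0.017, 0.04, -0.0], [-0.023, 0.036, -0.0], [-0.042, 0.012, 0.0], [-0.039, 0.018, 0.0], [-0.037, 0.023, 0.0], [-0.041, 0.015, 0.0], [-0.042, 0.009, 0.0], [-0.043, 0.002, 0.0], [-0.041, 0.016, 0.0], [-0.033, 0.027, 0.0], [-0.026, 0.035, 0.0], [-0.011, 0.043, -0.0], [-0.018, 0.039, -0.0], [-0.025, 0.036, 0.0]]
```

View pics/top1.png

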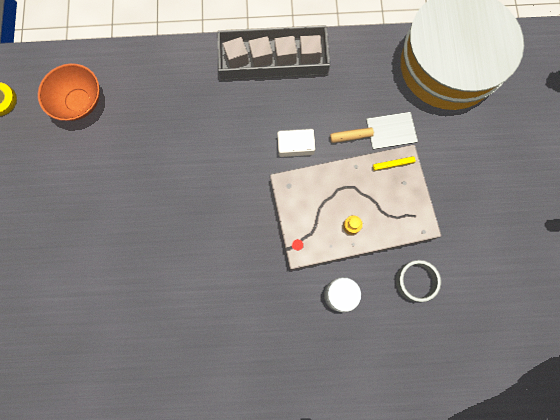

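View pics/side1.png

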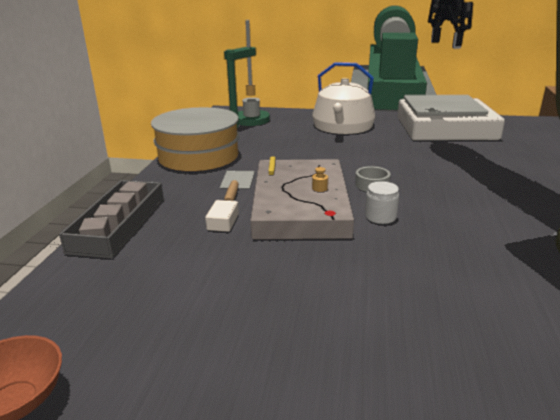

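The pictures agree. In the top view the red dot is at about (297,244), the crack runs over the hump near (348,187) to the tip at (415,216), and the weight is at (353,225). The way from the arm to the dot is clear at z = 230 mm. I'll shut the gripper and travel high.

```bash
python3 -m jog '[{"xyz":[0.12,-0.1,0],"twist":[0,0,0]},{"xyz":[0.12,-0.1,0],"twist":[0,0,0]},{"xyz":[0.12,-0.1,0],"twist":[0,0,0]},{"xyz":[0.12,-0.1,0],"twist":[0,0,0]},{"xyz":[0.12,-0.1,0],"twist":[0,0,0]},{"xyz":[0.12,-0.1,0],"twist":[0,0,0]},{"xyz":[0.12,-0.1,0],"twist":[0,0,0]},{"xyz":[0.12,-0.1,0],"twist":[0,0,0]},{"xyz":[0.12,-0.1,0],"twist":[0,0,0]},{"xyz":[0.12,-0.1,0],"twist":[0,0,0]}]' 1 20
python3 -m jog '[{"xyz":[0.12,-0.1,0],"twist":[0,0,0]},{"xyz":[0.12,-0.1,0],"twist":[0,0,0]},{"xyz":[0.12,-0.1,0],"twist":[0,0,0]},{"xyz":[0.12,-0.1,0],"twist":[0,0,0]},{"xyz":[0.11,-0.1,0],"twist":[0,0,0]},{"xyz":[0,0,0],"twist":[0,0,0]},{"xyz":[0,0,0],"twist":[0,0,0]},{"xyz":[0,0,0],"twist":[0,0,0]}]'
cat > rem.py <<'E'
from cell import bot; import numpy as np,sys; from scipy.spatial.transform import Rotation as R
W=np.load("W.npy"); i=int(sys.argv[1]); z=float(sys.argv[2]); s=bot.sense(); M=R.from_rotvec(s["tool_rot"]).as_matrix()
print(s["clock"],np.round(s["eef_pos"],1),s["tool_rot"],"err mm",np.round(np.r_[W[i],z]-s["eef_pos"],1),"units",np.round(M.T@(np.r_[W[i],z]-s["eef_pos"])/250,3),"F",np.round(s["contact_force"],1))
V=np.c_[W,0*W[:,:1]]; print("next",np.round((np.diff(V,axis=0)@M)[i:i+9]/250,3).tolist())
E
python3 rem.py 0 52
```

```text
clock: 2.83
eef_pos: [424.4, -179.2, 231.6]
tool_rot: [3.059, 0.714, 0.001]
contact_force: [1.5, -0.4, 0.0]
gripper_width: 0.1
gripper_force: 0.0
clock: 3.5
eef_pos: [500.5, -3.7, 231.2]
tool_rot: [3.059, 0.715, -0.001]
contact_force: [1.0, 0.6, -0.1]
gripper_width: -0.4
gripper_force: 0.0
3.5 [500.5  -3.7 231.2] [ 3.05867740e+00  7.15342469e-01 -1.13430050e-03] err mm [  -1.1   -1.1 -179.2] units [-0.005  0.002  0.717] F [ 1.   0.6 -0.1]
next [[0.013, 0.042, -0.0], [0.005, 0.043, 0.0], [0.003, 0.044, 0.0], [0.023, 0.037, -0.0], [0.03, 0.032, -0.0], [0.033, 0.029, -0.0], [0.034, 0.028, -0.0], [0.024, 0.036, -0.0], [0.019, 0.04, -0.0]]
```

```bash
python3 -m jog '[{"xyz":[-0.005,0.002,0.14],"twist":[0,0,0]},{"xyz":[0,0,0.14],"twist":[0,0,0]},{"xyz":[0,0,0.14],"twist":[0,0,0]},{"xyz":[0,0,0.1],"twist":[0,0,0]},{"xyz":[0,0,0.08],"twist":[0,0,0]},{"xyz":[0,0,0.06],"twist":[0,0,0]},{"xyz":[0,0,0.04],"twist":[0,0,0]},{"xyz":[0,0,0.01],"twist":[0,0,0]},{"xyz":[0,0,0],"twist":[0,0,0]},{"xyz":[0,0,0],"twist":[0,0,0]}]'
python3 rem.py 0 52
python3 - <<'E'
from cell import bot; from h import *
p=bot.snapshot("top"); save(p,"top2.png",(280,130,440,250),5)
E
```

```text
clock: 4.33
eef_pos: [500.6, -5.1, 54.7]
tool_rot: [3.059, 0.713, 0.002]
contact_force: [0.5, 0.3, 0.0]
gripper_width: 0.2
gripper_force: 0.0
4.3333 [500.6  -5.1  54.7] [3.05930640e+00 7.12830995e-01 1.80215535e-03] err mm [-1.2  0.4 -2.7] units [-0.004 -0.003  0.011] F [0.5 0.3 0. ]
next [[0.013, 0.042, 0.0], [0.005, 0.043, 0.0], [0.003, 0.044, 0.0], [0.023, 0.037, 0.0], [0.03, 0.032, 0.0], [0.033, 0.028, 0.0], [0.034, 0.028, 0.0], [0.024, 0.036, 0.0], [0.019, 0.039, 0.0]]
```

View pics/top2.png

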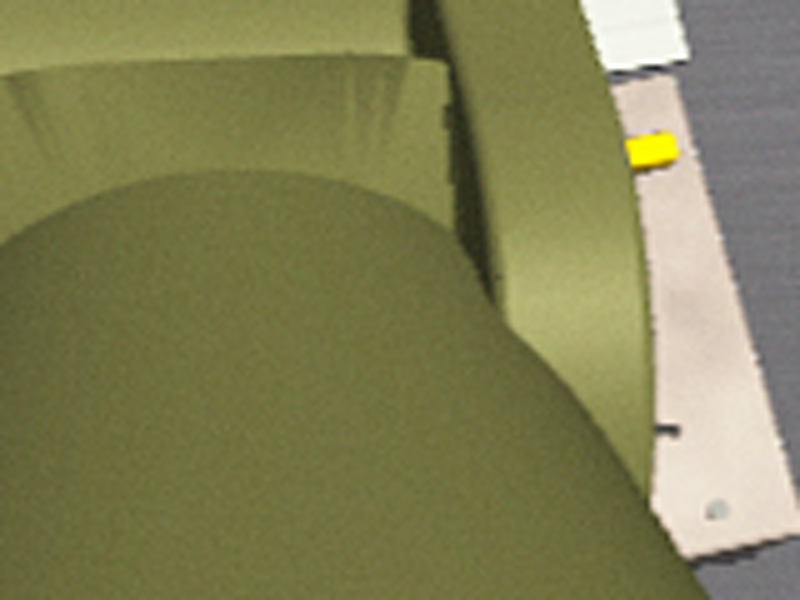

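The arm hides the dot and most of the crack in the top view. I'll check the fingertips in the side view.

Run:
```python
from cell import bot; from h import *
p=bot.snapshot("side"); save(p,"side2.png",(240,100,400,220),5)
```

```text
(no output)
```

View pics/side2.png

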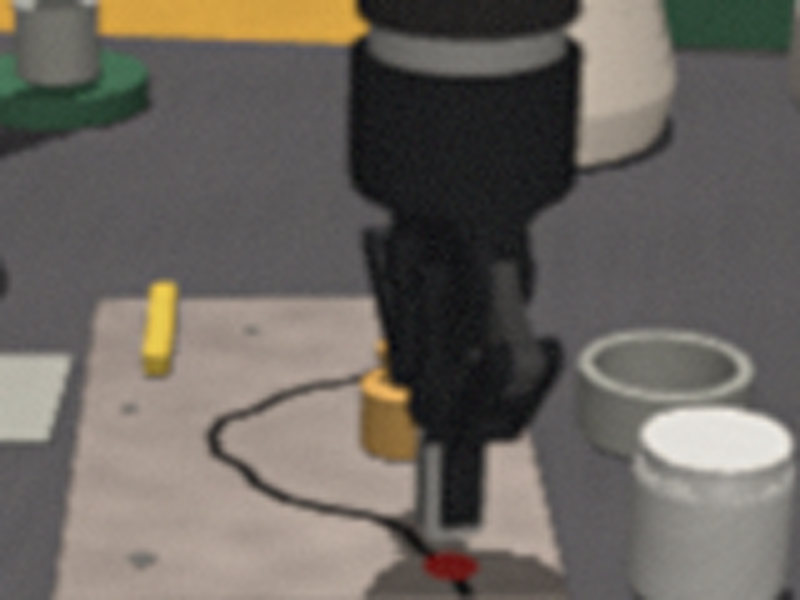

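The fingertips, at about (445,533), hang just over the dot at (450,566), with a gap of about 14 mm. Now I trace.

```bash
python3 -m jog '[{"xyz":[0.009,0.040,0.004],"twist":[0,0,0]},{"xyz":[0.005,0.043,0],"twist":[0,0,0]},{"xyz":[0.003,0.044,0],"twist":[0,0,0]},{"xyz":[0.023,0.037,0],"twist":[0,0,0]},{"xyz":[0.03,0.032,0],"twist":[0,0,0]},{"xyz":[0.033,0.028,0],"twist":[0,0,0]},{"xyz":[0.034,0.028,0],"twist":[0,0,0]},{"xyz":[0.024,0.036,0],"twist":[0,0,0]},{"xyz":[0.019,0.039,0],"twist":[0,0,0]},{"xyz":[0,0,0],"twist":[0,0,0]}]'
python3 rem.py 9 54
```

```text
clock: 5.27
eef_pos: [578.8, -59.5, 52.9]
tool_rot: [3.059, 0.712, 0.002]
contact_force: [0.2, 0.4, -0.2]
gripper_width: -0.0
gripper_force: 0.0
5.2667 [578.8 -59.5  52.9] [3.05864312e+00 7.12218150e-01 2.36696050e-03] err mm [-2.   1.1  1.1] units [-0.005 -0.008 -0.005] F [ 0.2  0.4 -0.2]
next [[0.004, 0.044, 0.0], [0.007, 0.043, 0.0], [0.013, 0.042, 0.0], [-0.007, 0.043, 0.0], [-0.017, 0.04, 0.0], [-0.023, 0.036, 0.0], [-0.042, 0.012, -0.0], [-0.039, 0.018, -0.0], [-0.037, 0.023, -0.0]]
```

```bash
python3 -m jog '[{"xyz":[0,0.037,-0.004],"twist":[0,0,0]},{"xyz":[0.007,0.043,0],"twist":[0,0,0]},{"xyz":[0.013,0.042,0],"twist":[0,0,0]},{"xyz":[-0.007,0.043,0],"twist":[0,0,0]},{"xyz":[-0.017,0.04,0],"twist":[0,0,0]},{"xyz":[-0.023,0.036,0],"twist":[0,0,0]},{"xyz":[-0.042,0.012,0],"twist":[0,0,0]},{"xyz":[-0.039,0.018,0],"twist":[0,0,0]},{"xyz":[-0.037,0.023,0],"twist":[0,0,0]},{"xyz":[0,0,0],"twist":[0,0,0]}]'
python3 rem.py 18 54
```

```text
clock: 6.1
eef_pos: [574.4, -141.5, 53.7]
tool_rot: [3.06, 0.711, -0.002]
contact_force: [-0.3, 0.1, 0.0]
gripper_width: -0.4
gripper_force: 0.0
6.1 [ 574.4 -141.5   53.7] [ 3.05993751e+00  7.11439391e-01 -2.48636281e-03] err mm [3.9 0.1 0.3] units [ 0.014  0.007 -0.001] F [-0.3  0.1  0. ]
next [[-0.041, 0.015, 0.0], [-0.042, 0.009, 0.0], [-0.043, 0.002, 0.0], [-0.041, 0.017, 0.0], [-0.032, 0.027, 0.0], [-0.026, 0.035, 0.0], [-0.011, 0.043, 0.0], [-0.018, 0.039, 0.0], [-0.025, 0.036, 0.0]]
```

```bash
python3 -m jog '[{"xyz":[-0.027,0.022,0],"twist":[0,0,0]},{"xyz":[-0.042,0.009,0],"twist":[0,0,0]},{"xyz":[-0.043,0.002,0],"twist":[0,0,0]},{"xyz":[-0.041,0.017,0],"twist":[0,0,0]},{"xyz":[-0.032,0.027,0],"twist":[0,0,0]},{"xyz":[-0.026,0.035,0],"twist":[0,0,0]},{"xyz":[-0.011,0.043,0],"twist":[0,0,0]},{"xyz":[-0.018,0.039,0],"twist":[0,0,0]},{"xyz":[-0.025,0.036,0],"twist":[0,0,0]},{"xyz":[0,0,0],"twist":[0,0,0]}]'
python3 rem.py 27 54
```

```text
clock: 6.93
eef_pos: [543.0, -223.2, 53.8]
tool_rot: [3.059, 0.711, 0.0]
contact_force: [0.7, -0.6, -0.1]
gripper_width: 0.0
gripper_force: 0.0
6.9333 [ 543.  -223.2   53.8] [3.05893159e+00 7.10953961e-01 3.81432724e-04] err mm [-2.6  1.1  0.2] units [-0.007 -0.008 -0.001] F [ 0.7 -0.6 -0.1]
next []
```

Small correction, hold, and check the scene.

```bash
python3 -m jog '[{"xyz":[-0.007,-0.007,0],"twist":[0,0,0]},{"xyz":[0,0,0],"twist":[0,0,0]},{"xyz":[0,0,0],"twist":[0,0,0]},{"xyz":[0,0,0],"twist":[0,0,0]},{"xyz":[0,0,0],"twist":[0,0,0]},{"xyz":[0,0,0],"twist":[0,0,0]},{"xyz":[0,0,0],"twist":[0,0,0]}]'
python3 rem.py 27 54
python3 - <<'E'
from cell import bot; from h import *
p=bot.snapshot("side"); save(p,"side3.png",(220,110,380,230),5)
E
```

```text
clock: 7.52
eef_pos: [540.4, -219.7, 53.9]
tool_rot: [3.059, 0.715, 0.0]
contact_force: [-0.4, -0.3, -0.7]
gripper_width: -0.2
gripper_force: 0.0
7.5167 [ 540.4 -219.7   53.9] [3.05907405e+00 7.15117124e-01 1.16441359e-04] err mm [-0.  -2.5  0.1] units [-0.005  0.009 -0.001] F [-0.4 -0.3 -0.7]
next []
```

View pics/side3.png

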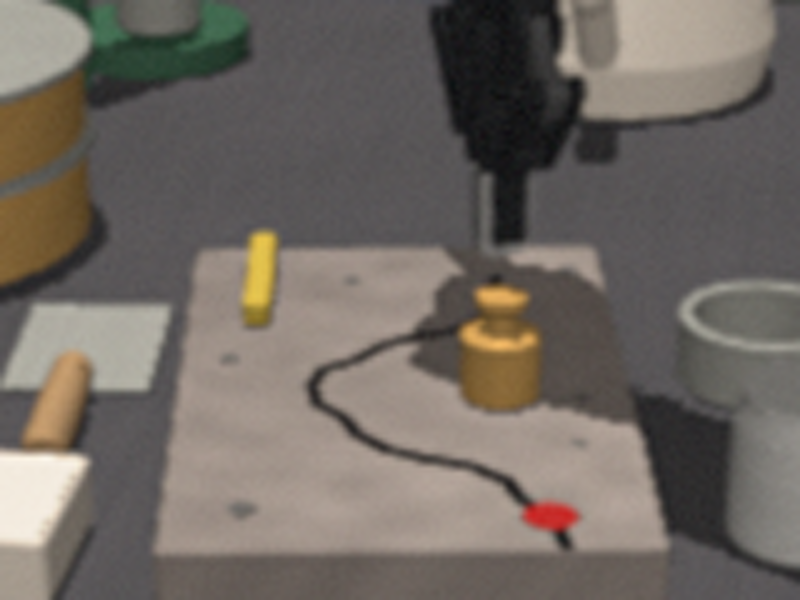

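The slab, weight and crayon have not moved. The fingertips, at about (498,250), hang just above the crack tip at about (495,280), 2.5 mm from the measured point, so I'm handing in.

```bash
python3 -c "from cell import bot; print(bot.close_job())"
```

```text
the job is handed in; nothing more can be done
None
```

I traced the crack from the red dot to its tip about 14 mm above the slab without touching it, and handed the job in holding about 2.5 mm from the measured tip; nothing in the last picture had moved, but no verdict was returned.

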